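Put the water-test kit back in its caddy

TASK

Put the water-test kit back into its grey caddy, everything released and at rest: the small round bottle, the square bottle and the slim sample tube each upright and fully down in the well of its own shape and size, and the pocket meter lying display up and centred in the two saddles of the cradle. Leave the bigger round feed bottle and the pocket torch where they are on the bench.

Things in the scene. Friction and masses are not known exactly. Their poses are not given: they have to be found in the camera images.
- meter: Pocket pH meter lying display up: flat grey bar, small greenish display and two buttons on top, black cap at its +x end. 144 mm long (x) x 36 mm wide (y; the cap, from x = +34 mm on, 30 mm) x 28 mm thick (z), edges rounded, about 85 g. Origin: middle of its length and width, on its underside; z up. Flat-sided and near its centre of mass at the origin.
- round_bottle: The small round white plastic reagent bottle, standing: 44 mm diameter, straight-sided to 53 mm, shoulder to 59 mm, 26 mm black cap to 68 mm. About 75 g. Origin: centre of its underside; z up.
- square_bottle: Square white plastic bottle, standing: 30 x 30 mm, straight-sided to 52 mm, 24 mm round black cap to 65 mm. About 50 g. Origin: centre of its underside; x and y square to its sides; z up.
- sample_tube: Slim round clear glass sample tube with flat bottom and black cap of the same width, standing: 22 mm diameter all the way, 68 mm tall. About 35 g. Origin: centre of its underside; z up.
- wide_holder: Place of the small round bottle. Fixed white block 82 x 82 x 26 mm, one of three in the grey caddy (their order varies), square to it. Origin: centre of its underside, on the caddy floor 4 mm above the table; x along the caddy's long side, z up. In its top is a round well, 58 mm diameter, 22 mm deep (dark floor 4 mm above the origin).
- square_holder: Place of the square bottle. Fixed white block 82 x 82 x 26 mm, one of three in the grey caddy (their order varies), square to it. Origin: centre of its underside, on the caddy floor 4 mm above the table; x along the caddy's long side, z up. In its top is a square well, 44 x 44 mm, sides along x and y, 22 mm deep, dark floor (4 mm above the origin).
- narrow_holder: Place of the sample tube. Fixed white block 82 x 82 x 26 mm, one of three in the grey caddy (their order varies), square to it. Origin: centre of its underside, on the caddy floor 4 mm above the table; x along the caddy's long side, z up. In its top is a round well, 36 mm diameter, 22 mm deep (dark floor 4 mm above the origin).
- cradle: Place of the meter, fixed: white, along x, in the caddy (264 x 180 mm, walls 34 mm high). At x = -50 and +50 mm saddles 24 mm long: seat 20 mm above the origin, cheeks 50 mm apart ending at 32 mm; free for fingers between. Origin: centre of its underside, 4 mm above the table. Holders: in a row 84 mm to its -y. Folded wire handle: 62 mm to its +y, 38 mm high.
- feed_bottle: Look-alike that stays: the larger round white bottle, 62 mm diameter, 70 mm tall with a 35 mm black cap. Origin: centre of its underside.
- torch: Look-alike that stays: round grey pocket torch lying down, 140 mm long (x), handle 26 mm, head 32 mm diameter with a glass front at +x. Origin: middle of its length, at table height.
There are look-alikes about, which are no part of the job. What is shaped like the square_bottle but yellow is not meant.

How it is judged:
At the end, for the whole second after the job is handed in: Bottles and tube each within 12 mm of their well's axis, underside within 5 mm of its floor, tilt under 0.15 rad; meter display up, within 16 mm along and 12 mm across the cradle, 4 mm of its seats, 0.2 rad of its line; all at rest; feed bottle and torch moved less than 30 mm (horizontal distance between round_bottle and wide_holder below 0.012 m and z of round_bottle in the frame of wide_holder below 0.009 m and angle between each of round_bottle, square_bottle, sample_tube, meter's own z axis and vertical below 0.15 rad and linear speed of each of round_bottle, square_bottle, sample_tube, meter below 0.02 m/s and angular speed of each of round_bottle, square_bottle, sample_tube, meter below 0.2 rad/s and horizontal distance between square_bottle and square_holder below 0.012 m and z of square_bottle in the frame of square_holder below 0.009 m and horizontal distance between sample_tube and narrow_holder below 0.012 m and z of sample_tube in the frame of narrow_holder below 0.009 m and x of meter in the frame of cradle between -0.016 and 0.016 m and y of meter in the frame of cradle between -0.012 and 0.012 m and z of meter in the frame of cradle between 0.016 and 0.024 m and angle between the x axis of meter and the x axis of cradle, either way round below 0.2 rad and distance of each of feed_bottle, torch from where it was at the start of the episode below 0.03 m); the robot touches nothing.
It fails at once if the feed bottle is moved 30 mm or more (distance of feed_bottle from where it was at the start of the episode above 0.03 m).
It fails at once if the torch is moved 30 mm or more (distance of torch from where it was at the start of the episode above 0.03 m).
It also fails if it takes over 120 s, if anything falls off the work surface, if the arm or the gripper's body presses on something with over 40 N, if the wrist force passes 120 N, or if a joint passes its speed limit or range.

ROBOT

A 6-joint arm with a two-finger parallel gripper is mounted at the origin on the work surface. World frame = base frame: x ahead of the robot, y to its left, z up, the work surface at z = 0. Lengths are in m, angles in rad, forces in N, time in s.
With the tool pointing down it reaches from about 0.35 to 0.725 m from the base axis. Payload 6 kg.
Tool frame: the origin (TCP) lies between the finger pads; the fingertips stand 11 mm ahead of it and the grasp point (between the pads) lies 8 mm behind it; z points along the fingers, y is the line along which they close (so a half turn about z gives the same grasp; the last joint's range is limited). The gripper opens to 85 mm and grips with 20 to 120 N. Pads are 22 mm wide; open, the fingers measure 114 mm over their backs; the gripper's body (76 mm by 85 mm) begins 54 mm behind the grasp point. The pads swing forward as they close: fully open they stand 13 mm farther back than shut.
Start: joints at [1.607, 0.04, 0.085, 0, -1.615, -0.334], TCP at [0.176, 0.574, 0.242] pointing down, gripper open.
Joint ranges: [-2.56, 2.56], [-1.29, 2.01], [-1.08, 1.49], [-3.29, 1.98], [-2.81, -0.18], [-2.99, 2.99]. Speed limits (rad/s): [2.57, 2.57, 3.01, 3.14, 3.14, 3.14].

INTERFACE

Orientations are given as a unit quaternion [x, y, z, w].
In Python, from plant import env, gripper_to, sensors, cams, workorder gives the robot as it stands. The module is installed in compiled form; this text tells all that it offers. Calls block until the motion is done:
- env.move_pose(position, orientation): joint-space move of the TCP to a pose.
- env.move_linear(position, rate=0.15, orientation=None, contact_N=None): straight line of the TCP; orientation=None keeps the orientation; rate is the mean speed in m/s. With contact_N (N) it stops when the force on the tool has changed by that much, and returns True; else False.
- env.movej(angles): joint-space move.
- gripper_to(opening, grasp_force=None): opening from 0.0 (shut) to 1.0 (fully open); grasp_force is the grip in N (None keeps the last); returns when the fingers have stopped.
- env.sleep(seconds).
- env.solve_ik(position, orientation): joint angles nearest the present ones, or None.
- sensors.state(): the state.
- cams.capture(name): name is "side" or "top"; returns the picture (400x640x3 uint8, red, green, blue); there is no depth.
- cams.camera_model(name): a dict with "fx", "fy", "cx", "cy" (pixels), "camera_from_world" (4x4, takes a point from world to camera coordinates). Camera axes: x right, y down, z forward; pixel columns grow to the right and rows downward; lengths in m; the calibration is good to about 2 mm. A picture is of the moment at which its call begins. camera_model takes no time and is no camera call.
A pose or a line that the arm cannot do raises env.IKError and nothing moves.
- workorder.close_job(): hands the job in; it is judged then, once.
The state is a dict: "time": time; "joints": joint angles; "qd": joint speeds; "joint_torque": joint torques, N m; "eef_pos": TCP position; "tool_rot": TCP orientation; "ft_force": force on the tool from outside, world axes, zero at the start; "torque": the same for the moment, N m; "opening": opening from 0.0 (shut) to 1.0 (fully open); "finger_force": force on a finger pad.
Only numpy, scipy, OpenCV 4.12 (cv2) and the standard library are available. Lean on these libraries where they do the work, as an engineer would, in place of code of your own. Each camera call takes 0.05 s, during which the arm holds its last target. There are 200 camera calls.

## Working session

There is one attempt and no reset: what is moved stays moved. The work goes in short steps, each a Python script; the robot and the scene stay as the last script left them, time stands still between calls to the robot, and variables do not carry over. Pictures are saved under pics/ and viewed, at most 14 in all, crops included, and the job is handed in when it is done.

```bash
mkdir -p pics; python3 - <<'E'
from plant import env, sensors, cams
import cv2, numpy as np
for n in("top","side"):
    im=cams.capture(n); cv2.imwrite(f"pics/{n}0.png",im[:,:,::-1])
    m=cams.camera_model(n); T=np.array(m["camera_from_world"]); print(n,m["fx"],m["fy"],m["cx"],m["cy"],(-T[:3,:3].T@T[:3,3]).round(3)); print(T.round(3))
s=sensors.state();print(s["time"],s["eef_pos"],s["tool_rot"])
E
```

```text
top 397.0267702883659 397.0267702883659 320.8471122075355 201.15962878781642 [ 0.425 -0.011  1.071]
[[-0.014 -1.     0.022 -0.028]
 [-0.995  0.012 -0.103  0.533]
 [ 0.103 -0.023 -0.994  1.021]
 [ 0.     0.     0.     1.   ]]
side 481.22119384015764 481.22119384015764 326.649512270583 201.2766885389178 [ 0.011 -0.759  0.589]
[[ 0.811 -0.585 -0.013 -0.445]
 [-0.319 -0.425 -0.847  0.18 ]
 [ 0.49   0.691 -0.531  0.832]
 [ 0.     0.     0.     1.   ]]
0.1 [0.17588608 0.57335081 0.24135921] [ 9.88937870e-01 -1.48328055e-01 -4.58489845e-05  8.21701918e-04]
```

View pics/top0.png

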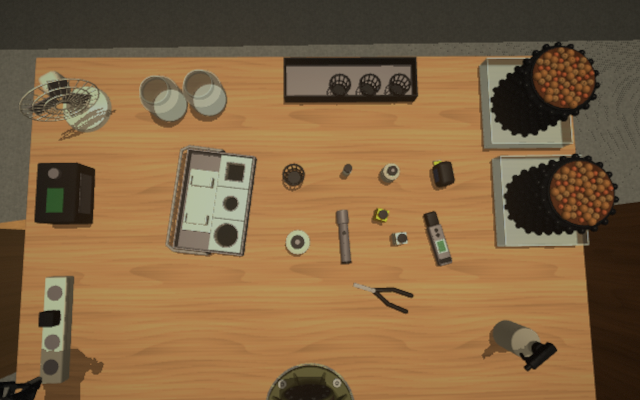

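View pics/side0.png

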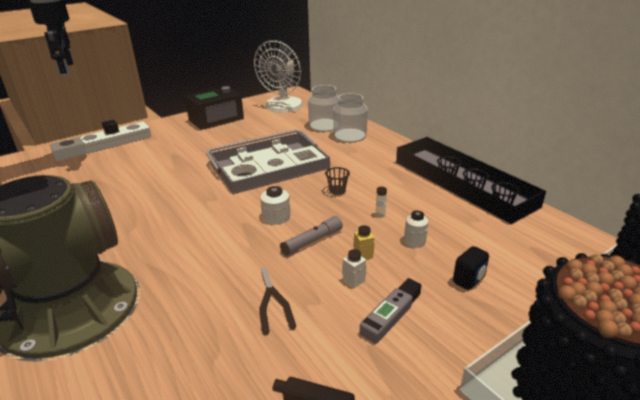

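The top view shows the caddy at about (212,202). Its wells are square (235,172), narrow (231,203) and wide (226,235), and the cradle is at (200,202). Loose items are the tube (347,170), round bottle (391,173), square bottle (400,239) and meter (437,238). The ones that stay are the feed bottle (297,242), torch (344,235) and yellow bottle (381,215). The side view agrees.

```bash
cat > h.py <<'E'
import cv2, numpy as np
from plant import env, gripper_to, sensors, cams, workorder
def ray(n,u,v,z):
    m=cams.camera_model(n);T=np.array(m["camera_from_world"]);R=T[:3,:3]
    c=-R.T@T[:3,3]; d=R.T@np.array([(u-m["cx"])/m["fx"],(v-m["cy"])/m["fy"],1])
    return (c+d*(z-c[2])/d[2])[:2]
def crop(n,f,x0,y0,x1,y1,k):
    im=cams.capture(n)[:,:,::-1]; cv2.imwrite(f,cv2.resize(im[y0:y1,x0:x1],None,fx=k,fy=k,interpolation=cv2.INTER_CUBIC)); return im
E
python3 - <<'E'
from h import *
crop("top","pics/c1.png",160,140,270,265,4.8)
crop("top","pics/c2.png",330,155,460,275,5)
im=crop("side","pics/c3.png",250,160,440,350,3.1)
E
```

```text
(no output)
```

View pics/c1.png

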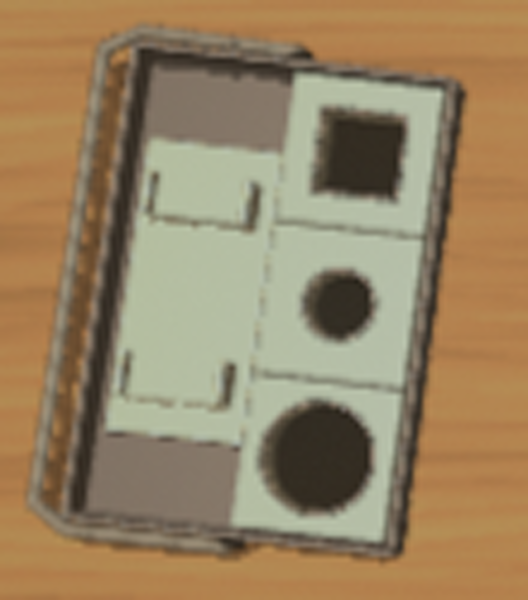

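View pics/c2.png

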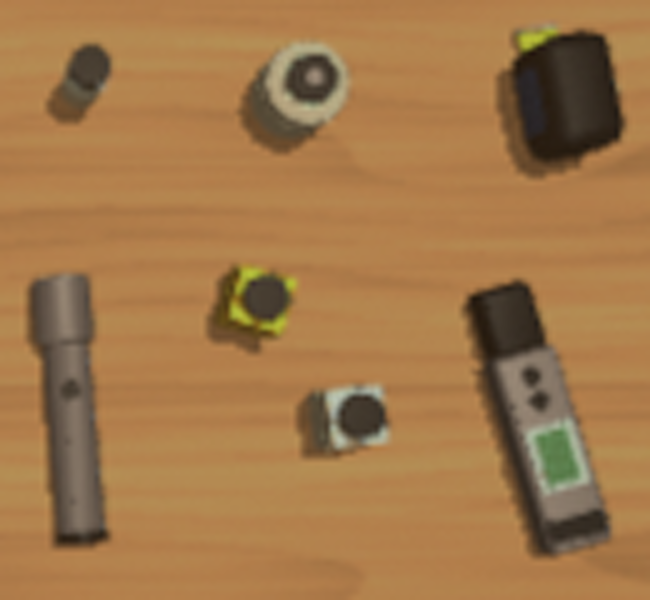

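View pics/c3.png

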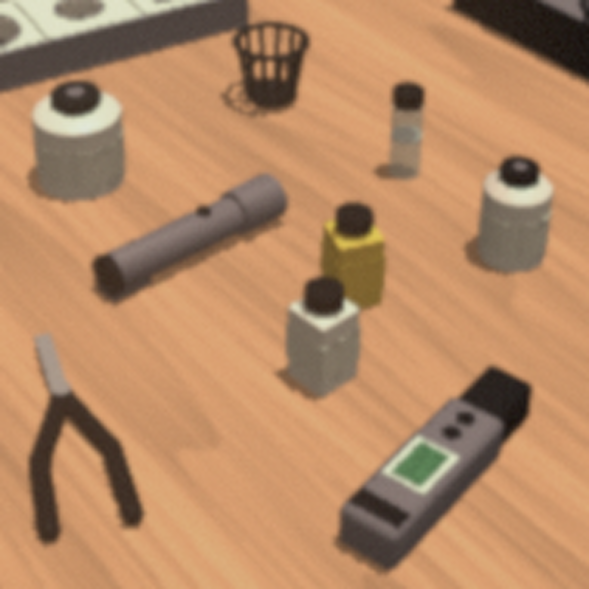

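Crop c1 shows the wells: square at crop (361,152), narrow (340,305), wide (316,457). The saddle marks run around (150–258,170–230) and (125–235,350–410). Crop c2 shows the cap tops of the tube (92,66), round (314,76) and square (361,416), plus the meter's corners. Crop c3 shows the same caps from the side.

```bash
cat >> h.py <<'E'
def P(c,p,z):
    n,x0,y0,k={"c1":("top",160,140,4.8),"c2":("top",330,155,5),"c3":("side",250,160,3.1)}[c]
    return ray(n,x0+(p[0]+.5)/k-.5,y0+(p[1]+.5)/k-.5,z)
E
python3 - <<'E'
from h import *
np.set_printoptions(precision=4,suppress=True)
for n,a,b,z in(("tube",(92,65),(409,89),.068),("round",(314,76),(520,165),.068),("square",(361,416),(324,287),.065)):
    print(n,P("c2",a,z),P("c3",b,z))
q=np.array([P("c2",p,.052) for p in((326,391),(384,384),(390,440),(331,450))]);print("sq corners",q,np.degrees(np.arctan2(*(q[1]-q[0])[::-1])),np.degrees(np.arctan2(*(q[2]-q[1])[::-1])), [np.linalg.norm(q[i]-q[i-1]) for i in range(4)],q.mean(0))
q=np.array([P("c2",p,.026) for p in((472,297),(526,283),(608,537),(548,553))]);a=q[:2].mean(0);b=q[2:].mean(0);d=a-b
print("meter",(a+b)/2,np.linalg.norm(d),np.degrees(np.arctan2(d[1],d[0])))
m=[P("c3",p,z) for p,z in(((495,378),.028),((365,530),.028))];print("meter side ends",m)
w=np.array([P("c1",p,.030) for p in((361,152),(340,305),(316,457))]);d=w[0]-w[2];print("wells",w,np.linalg.norm(d)/2,np.degrees(np.arctan2(d[1],d[0])))
u=d/np.linalg.norm(d);print("cradle pred",w.mean(0)+.084*np.array([-u[1],u[0]]))
c=np.array([P("c1",p,.036) for p in((153,178),(255,190),(232,371),(127,358))]);print("cheeks",c.mean(0))
E
```

```text
tube [ 0.6146 -0.1054] [ 0.6146 -0.1088]
round [ 0.6076 -0.2196] [ 0.608  -0.2217]
square [ 0.4332 -0.2384] [ 0.4342 -0.2419]
sq corners [[ 0.4464 -0.2237]
 [ 0.4496 -0.2538]
 [ 0.4209 -0.2558]
 [ 0.4162 -0.2253]] -83.98019262468064 -175.93129740573025 [np.float64(0.030216643104745783), np.float64(0.03025971124089372), np.float64(0.02876601656931933), np.float64(0.030928809387216847)] [ 0.4333 -0.2397]
meter [ 0.4319 -0.3412] 0.13924231814038043 14.965636241476249
meter side ends [array([ 0.4895, -0.3262]), array([ 0.3596, -0.3691])]
wells [[0.615  0.1911]
 [0.5304 0.2019]
 [0.4478 0.2141]] 0.08437272131181717 -7.820576707993028
cradle pred [0.5425 0.2856]
cheeks [0.5478 0.2809]
```

```bash
cat >> h.py <<'E'
from scipy.spatial.transform import Rotation as Ro
def quats(deg):
    for a in(deg,deg+180):
        p=np.radians(a);y=np.array([np.cos(p),np.sin(p),0]);z=np.array([0,0,-1.]);yield Ro.from_matrix(np.c_[np.cross(y,z),y,z]).as_quat()
def over(xy,z,deg):
    s=[];j0=np.array(sensors.state()["joints"])
    for q in quats(deg):
        j=env.solve_ik([*xy,z],q)
        if j is not None: s.append((abs(np.array(j)-j0).max(),q))
    q=min(s,key=lambda t:t[0])[1]; env.move_pose([*xy,z],q)
def pick(xy,h,deg,op=.8,f=30,up=.20):
    """h: nominal grasp-point height above table; TCP is 8 mm ahead of it"""
    gripper_to(op); over(xy,.17,deg); env.move_linear([*xy,h-.008],rate=.12); gripper_to(0,grasp_force=f)
    s=sensors.state(); print("grip mm",s["opening"]*85,"t",s["time"]); env.move_linear([*xy,up],rate=.2)
def place(xy,h,deg,floor,free,rel,tol=.004,up=.20):
    """floor: seat height, free: underside height where the guarded descent begins, rel: release width m"""
    over(xy,up,deg); env.move_linear([*xy,free+h-.008],rate=.12)
    c=env.move_linear([*xy,floor-.003+h-.008],rate=.03,contact_N=6)
    z=sensors.state()["eef_pos"][2]-(h-.008)-floor; print("contact",c,"underside above floor",round(z,4))
    if z>tol: print("STOPPED EARLY"); return False
    gripper_to(rel/.085); env.move_linear([*xy,up],rate=.15); print("t",sensors.state()["time"]); return True
WELL={"square":(.615,.1911),"narrow":(.5312,.2024),"wide":(.4478,.2141)}
E
python3 - <<'E'
from h import *
env.move_pose([.45,.1,.25],sensors.state()["tool_rot"])
pick((.6078,-.2206),.045,90)
print("held mm",sensors.state()["opening"]*85)
ok=place(WELL["wide"],.045,82,.008,.036,.062)
crop("side","pics/s1.png",180,100,360,220,4)
E
```

```text
grip mm 43.27603330048558 t 5.5083
held mm 42.694675765998255
contact True underside above floor 0.001
t 11.7167
```

View pics/s1.png

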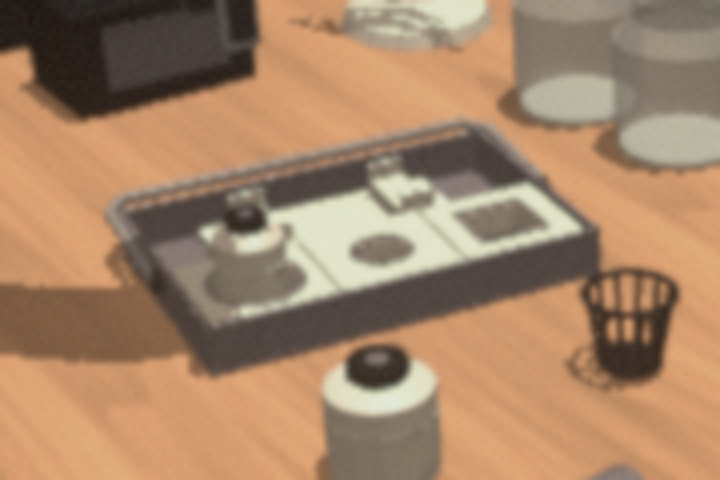

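The round bottle now stands upright in the wide well, with its cap at crop (243,217). The other two wells are empty. Next are the tube and the square bottle.

```bash
python3 - <<'E'
from h import *
pick((.6146,-.107),.046,90,op=.7)
print("held mm",sensors.state()["opening"]*85)
if place(WELL["narrow"],.046,82,.008,.036,.042):
    pick((.4335,-.2398),.042,95,op=.7)
    print("held mm",sensors.state()["opening"]*85)
    place(WELL["square"],.042,82,.008,.036,.048)
crop("side","pics/s2.png",180,100,360,220,4)
E
```

```text
grip mm 21.118410423751396 t 15.0167
held mm 21.210592931687287
contact True underside above floor 0.0004
t 20.7583
grip mm 29.46988695630709 t 24.3917
held mm 29.21323528104571
contact True underside above floor 0.0006
t 30.6917
```

View pics/s2.png

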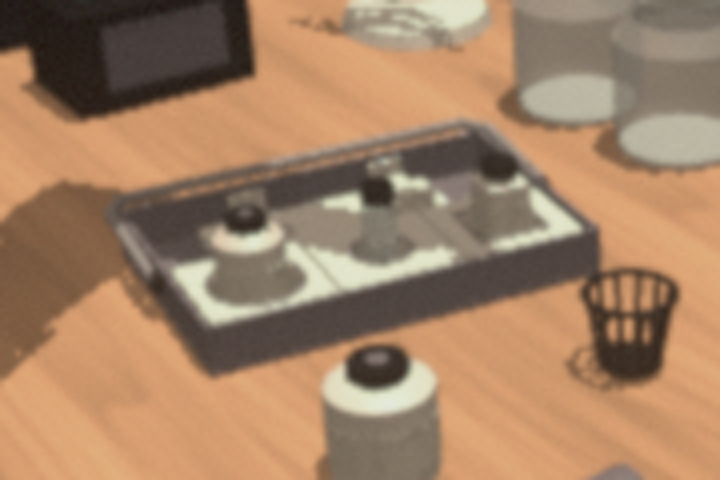

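All three bottles stand in their wells, with caps at crop (243,217), (377,190) and (497,165). Next is the meter.

```bash
python3 - <<'E'
from h import *
pick((.4305,-.343),.0205,105.5,op=.85,f=40)
print("held mm",sensors.state()["opening"]*85)
place((.5437,.2848),.0205,82.2,.024,.046,.054)
env.move_pose([.45,-.1,.3],sensors.state()["tool_rot"])
crop("side","pics/s3.png",180,100,360,220,4)
crop("top","pics/t3.png",160,140,270,265,4.8)
E
```

```text
grip mm 35.339560722544505 t 35.025
held mm 34.8754071024897
contact True underside above floor 0.0006
t 41.9583
```

View pics/s3.png

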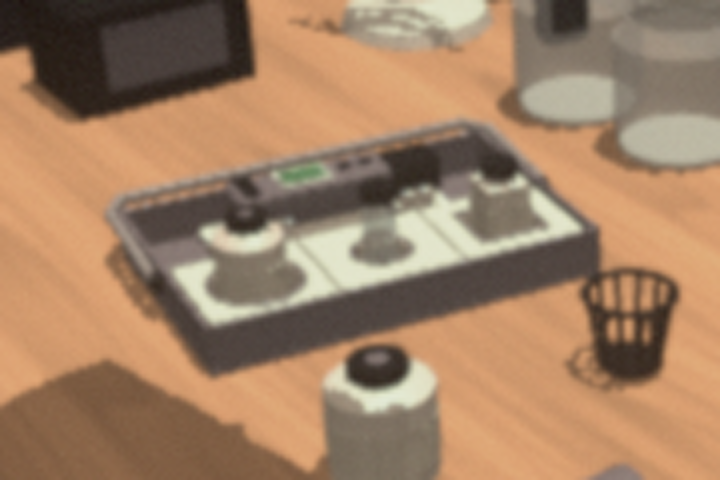

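View pics/t3.png

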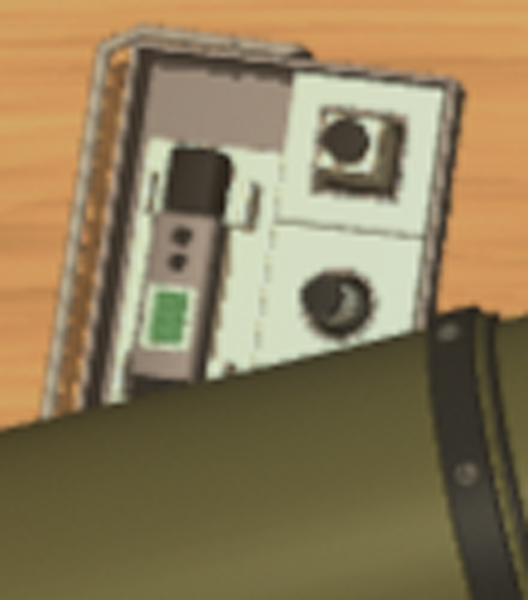

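In the top view the meter lies between the cheeks, display up, with its cap end at crop (203,150). The square cap is at (348,142) and the tube cap at (328,297), while the arm hides the rest. I'll check the numbers and get the arm out of the way.

```bash
python3 - <<'E'
from h import *
a=np.radians(-7.8);R=np.array([[np.cos(a),np.sin(a)],[-np.sin(a),np.cos(a)]])
def e(p,z,t): return (R@(P("c1",p,z)-np.array(t))*1000).round(1)
print("meter cap end in cradle (want 72,0)",e((203,150),.052,(.5437,.2848)))
print("sq",e((348,142),.073,WELL["square"]),"tube",e((328,297),.076,WELL["narrow"]))
env.move_pose([.35,-.45,.3],sensors.state()["tool_rot"])
crop("top","pics/t4.png",160,140,270,265,4.8)
E
```

```text
meter cap end in cradle (want 72,0) [70.4 -3.7]
sq [-2.2 -1.7] tube [-0.7 -3.8]
```

View pics/t4.png

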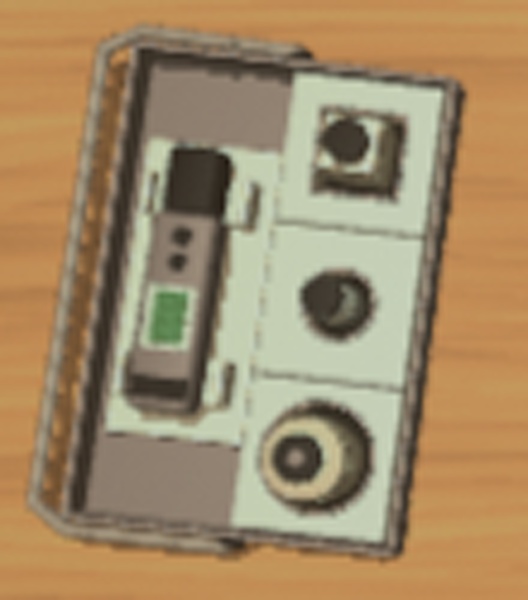

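The meter is centred in its saddles. The round cap is at crop (297,457), about 3 mm off its well's axis, so everything is well inside tolerance.

```bash
python3 -c "
from h import *
print(workorder.close_job(),sensors.state()['time'])"
```

```text
the job is handed in; nothing more can be done
the job is handed in; nothing more can be done
```

I put the round bottle, square bottle, sample tube and meter back in their places in the caddy and handed the job in; the last pictures show all four seated within tolerance, I never went near the feed bottle or torch, and no verdict came back.

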